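# Box up the frozen patties

## Task

Use the turner to lift every patty off the freezing tray and tip it into the open storage box, without touching the patties with the gripper. Then stand the turner, blade flat, on the emptied tray and lower the box's lid by hand until it is fully closed, without slamming it. Leave the jar, tub and bottle where they are.

Things in the scene. Friction and masses are not known exactly. Their poses are not given: they have to be found in the camera images.
- turner: short kitchen turner, 200 g, standing by itself on its flat blade, at the start on a cork rest 4 mm thick in the middle. Steel blade 100 mm long (x), 80 mm wide (y), 2 mm thick, slippery (friction about 0.15: a patty slides off from about 10 degrees of tilt). Origin: centre of the blade's underside; x points to the free front edge (x = +50 mm), z up. Shank and handle rise from the rear edge.
- turner_grip (a point): middle of the turner's black handle, at x = -80, y = 0, z = 68 mm in the turner's frame: grip it here from above, fingers closing along the turner's y. The handle is 22 mm wide in y with flat sides, 24 mm thick, 80 mm long, leaning back 30 degrees from vertical, its top at about x = -100, z = 108 mm.
- patty0: frozen veggie patty (two or three are there, the rest absent): rigid brown disc 90 mm across, 14 mm thick, 70 to 140 g, on the tray at the start. Its lower edge is bevelled: 76 mm across at the underside, full width from 6 mm up. Origin at the centre of its underside, z up. Friction on tray, table and box about 0.6.
- patty1: frozen veggie patty (two or three are there, the rest absent): rigid brown disc 90 mm across, 14 mm thick, 70 to 140 g, on the tray at the start. Its lower edge is bevelled: 76 mm across at the underside, full width from 6 mm up. Origin at the centre of its underside, z up. Friction on tray, table and box about 0.6.
- patty2: frozen veggie patty (two or three are there, the rest absent): rigid brown disc 90 mm across, 14 mm thick, 70 to 140 g, on the tray at the start. Its lower edge is bevelled: 76 mm across at the underside, full width from 6 mm up. Origin at the centre of its underside, z up. Friction on tray, table and box about 0.6.
- tray: fixed aluminium freezing tray, 200 mm (x) by 340 mm (y), left or right of the middle. Origin: centre of its underside, x to its far side. Floor 3 mm thick. Rims 5 mm thick, 15 mm high over the underside, on the far side (inner face at x = +95 mm) and both ends (inner faces at y = +-165 mm); the near side (x = -100 mm) is open, without a rim.
- box: fixed clear plastic storage box, outside 190 mm (x) by 200 mm (y) by 65 mm high, walls and floor 4 mm. Origin at the centre of its underside, x pointing to the hinge side (the far side). It stands on the side where the tray is not.
- lid (a joint): angle of the box's dark red lid in rad: 0 closed flat on the rim, about 1.57 upright, at most 1.8; starts 1.4 to 1.6. The hinge is stiff: the lid stays where it is left, and needs 1 to 2 N at its edge to move.
- lid_hinge (a point): middle of the lid's hinge line, which runs along the box's y over the far wall (box x = +95, z = 65.5 mm), at the lid's underside. The lid is a plate 6 mm thick, 190 mm from hinge to front edge, 200 mm wide, with a tab 70 mm wide and 25 mm long at the middle of its front edge. A 2 mm panel on its outside is only looks.
- jar: glass jar with a brass cap, 68 mm across, 110 mm high, in the middle beyond the turner; not to be disturbed. Origin at the centre of its underside.
- tub: white plastic tub, 114 mm across, 70 mm high, out to one side; not to be disturbed. Origin at the centre of its underside.
- bottle: green glass bottle, 66 mm across, 210 mm high, out to the other side; not to be disturbed. Origin at the centre of its underside.

How it is judged:
On the way, in this order (a step that is already met when the one before it is completed fails the run):
1. the turner has been picked up (height (world z) of turner above 0.02 m), for 0.1 s.
2. every patty lies in the box (x of patty0 in the frame of box between -0.07 and 0.07 m and y of patty0 in the frame of box between -0.07 and 0.07 m and z of patty0 in the frame of box between -0.005 and 0.06 m and x of patty1 in the frame of box between -0.07 and 0.07 m and y of patty1 in the frame of box between -0.07 and 0.07 m and z of patty1 in the frame of box between -0.005 and 0.06 m and x of patty2 in the frame of box between -0.07 and 0.07 m and y of patty2 in the frame of box between -0.07 and 0.07 m and z of patty2 in the frame of box between -0.005 and 0.06 m), for 0.2 s.
3. the lid is closed (value of joint lid below 0.06 rad), for 0.2 s.
At the end, for the whole second after the job is handed in: Every patty at rest in the box (centre within 70 mm of the box's in x and y, under 60 mm up); lid closed to 0.06 rad; turner at rest on the tray (origin within 110 mm in x, 150 mm in y of its centre, at most 12 mm above its underside), level to 0.12 rad (all of step 2 and x of turner in the frame of tray between -0.11 and 0.11 m and y of turner in the frame of tray between -0.15 and 0.15 m and z of turner in the frame of tray below 0.012 m and angle between turner's own z axis and vertical below 0.12 rad and linear speed of each of turner, patty0, patty1, patty2 below 0.02 m/s and value of joint lid below 0.06 rad); the robot touches nothing.
It fails at once if a patty is touched by the gripper (contact force between the fingers and patty0 above 1 N or contact force between the fingers and patty1 above 1 N or contact force between the fingers and patty2 above 1 N).
It fails at once if the lid is slammed (turns down faster than 2.5 rad/s) (velocity of joint lid below -2.5 rad/s).
It fails at once if jar, tub or bottle is displaced by more than 25 mm or tipped (distance of any of jar, tub, bottle from where it was at the start of the episode above 0.025 m or angle between any of jar, tub, bottle's own z axis and vertical above 0.3 rad).
Of patty0, patty1, patty2 only 2 to 3 are there at a start; the rules pass over those that are not, and their reading is None.
At some moment in a run one of patty0, patty1, patty2 may be knocked a few centimetres aside while the robot is not near it.
It also fails if it takes over 210 s, if anything falls off the work surface, if the arm or the gripper's body presses on something with over 40 N, if the wrist force passes 120 N, or if a joint passes its speed limit or range.

## Robot

A 6-joint arm with a two-finger parallel gripper is mounted at the origin on the work surface. World frame = base frame: x ahead of the robot, y to its left, z up, the work surface at z = 0. Lengths are in m, angles in rad, forces in N, time in s.
With the tool pointing down it reaches from about 0.425 to 0.95 m from the base axis. Payload 3.5 kg.
Tool frame: the origin (TCP) lies at the very end of the fingers, on their centre line; the grasp point (between the pads) lies 19 mm behind it; z points along the fingers, y is the line along which they close (so a half turn about z gives the same grasp; the last joint's range is limited). The gripper opens to 85 mm and grips with 20 to 120 N. Pads are 22 mm wide; open, the fingers measure 114 mm over their backs; the gripper's body (76 mm by 85 mm) begins 54 mm behind the grasp point. The pads swing forward as they close: fully open they stand 13 mm farther back than shut.
Start: joints at [1.168, 0.286, 1.577, -0, 1.279, -0.15], TCP at [0.169, 0.654, 0.231] pointing down, gripper open.
Joint ranges: [-2.77, 2.77], [-0.9, 2.22], [0.21, 2.48], [-1.53, 4.67], [0.24, 2.81], [-2.84, 2.84]. Speed limits (rad/s): [2.79, 2.79, 3.14, 3.14, 3.14, 3.14].

## Interface

Orientations are given as a unit quaternion [x, y, z, w].
In Python, from plant import ctrl, cams, job, get_state gives the robot as it stands (ctrl), with the cameras (cams), the job (job) and the readings as plain functions.
- The arm moves only by the shell command python3 inch.py 'ROWS' [FORCE]. ROWS is a JSON list of rows, 1 to 10 of them, each of 7 numbers: dx, dy, dz in m, then a rotation vector rx, ry, rz in rad, then the opening from 0.0 (shut) to 1.0 (fully open); each row is the pose to reach, as a shift and turn from the pose commanded when the command began, along the tool's axes at that moment; what a row does not reach only later rows make up. A row lasts 1/8 s, in which the tool goes at most 0.0625 m and 0.188 rad, less where a joint would pass 70% of its speed; a pose out of reach is approached as far as the arm can. The fingers move at their own pace and stop on an object; FORCE is the grip in N (left out, the last holds). Time passes only in rows, so rows that do not move let the fingers close. It prints the time, the measured TCP pose, the force, the opening and the grip force at its end.
- get_state(): the state, without advancing time (a new reading comes with each control period).
- cams.read_camera(name): name is "side" or "top"; returns a dict with "pixels" (400x640x3 uint8, red, green, blue), "camera_matrix" (3x3 intrinsics, pixels), "xyz" and "orientation" of the camera in the world. Camera axes: x right, y down, z forward; pixel columns grow to the right and rows downward; lengths in m; the calibration is good to about 2 mm. A picture is of the moment at which its call begins. There is no depth.
- job.sign_off(): hands the job in; it is judged then, once.
The state is a dict: "time": time; "qpos": joint angles; "dq": joint speeds; "joint_efforts": joint torques, N m; "eef_pos": TCP position; "tcp_rot": TCP orientation; "contact_force": force on the tool from outside, world axes, zero at the start; "wrist_torque": the same for the moment, N m; "opening": opening from 0.0 (shut) to 1.0 (fully open); "finger_force": force on a finger pad.
Only numpy, scipy, OpenCV 4.12 (cv2) and the standard library are available. Lean on these libraries where they do the work, as an engineer would, in place of code of your own. Each camera call takes 0.05 s, during which the arm holds its last target. There are 200 camera calls.

## Working session

There is one attempt and no reset: what is moved stays moved. The work goes in short steps, Python scripts to look and compute and a shell command to move; the robot and the scene stay as the last step left them, time stands still between calls to the robot, and variables do not carry over. Pictures are saved under pics/ and viewed, at most 15 in all, crops included, and the job is handed in when it is done.

```bash
ls; mkdir -p pics
python3 - <<'E'
from plant import ctrl, cams, job, get_state
import cv2
for n in ("top","side"):
    r=cams.read_camera(n); cv2.imwrite(f"pics/{n}0.png",r["pixels"][:,:,::-1]); print(n,r["camera_matrix"],r["xyz"],r["orientation"])
print(get_state())
E
```

```text
inch.py
pics
plant.py
top [[468.51958199   0.         318.74280139]
 [  0.         468.51958199 203.0738414 ]
 [  0.           0.           1.        ]] [0.45225629 0.00802758 1.62081174] [ 0.7114272  -0.70162084  0.03221105 -0.02370621]
side [[481.81720146   0.         325.66010302]
 [  0.         481.81720146 190.99391153]
 [  0.           0.           1.        ]] [0.49257633 1.3437438  1.37417073] [-0.03699555  0.91914765 -0.39202434  0.01076294]
{'time': 0.1, 'qpos': array([ 1.16799329e+00,  2.87147733e-01,  1.57803949e+00,  8.27786598e-06,
        1.27861353e+00, -1.49964021e-01]), 'dq': array([ 0.001278  , -0.00212635, -0.00405625, -0.00044077,  0.00046402,
       -0.00085036]), 'joint_efforts': array([ 2.08421084e-04, -4.07293153e+01, -2.93700331e+01, -1.33685694e-04,
        3.33958531e-03,  6.18833997e-07]), 'eef_pos': array([0.16856155, 0.6529943 , 0.23003358]), 'tcp_rot': array([ 1.26084150e-01,  9.92018935e-01, -1.06106750e-03, -3.05082726e-04]), 'contact_force': array([ 0.41900824, -0.13340006, -1.20578246]), 'wrist_torque': array([ 0.00903611, -0.02993417, -0.00767562]), 'finger_force': 0.0, 'opening': 0.9999506095286979}
```

View pics/top0.png

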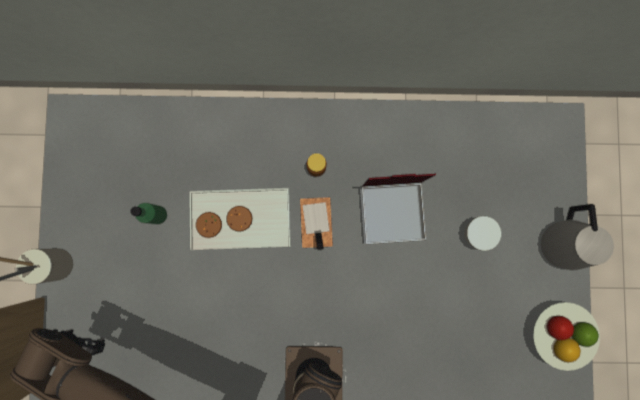

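View pics/side0.png

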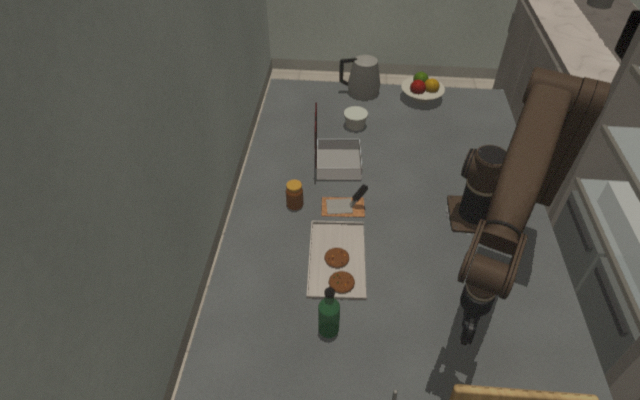

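The top view has +x up and +y left. It shows two patties at about (208,225) and (239,218) on the tray (190–290, 190–248), the turner at (316,220), and the box at (393,214) with its lid upright at the far side. I'll measure these next.

```bash
cat > h.py <<'E'
import numpy as np, cv2
from scipy.spatial.transform import Rotation as R
from plant import ctrl, cams, job, get_state
def world(cam,uv,z):
    uv=np.atleast_2d(uv).astype(float); K=cam["camera_matrix"]
    d=np.c_[uv,np.ones(len(uv))]@np.linalg.inv(K).T@R.from_quat(cam["orientation"]).as_matrix().T
    c=np.array(cam["xyz"]); return c+d*((z-c[2])/d[:,2])[:,None]
def proj(cam,P):
    p=(np.atleast_2d(P)-cam["xyz"])@R.from_quat(cam["orientation"]).as_matrix()@cam["camera_matrix"].T
    return p[:,:2]/p[:,2:]
def blobs(mask,amin=150):
    n,l,s,c=cv2.connectedComponentsWithStats(mask.astype(np.uint8))
    return [(s[i],c[i],cv2.minAreaRect(np.argwhere(l==i)[:,::-1].astype(np.float32))) for i in range(1,n) if s[i][4]>=amin]
def snap(name,out=None,crop=None,k=1):
    r=cams.read_camera(name); im=r["pixels"]
    if out:
        a=im if crop is None else im[crop[1]:crop[3],crop[0]:crop[2]]
        cv2.imwrite("pics/"+out,cv2.resize(a,None,fx=k,fy=k,interpolation=cv2.INTER_CUBIC)[:,:,::-1])
    return r
def patties(r):
    im=r["pixels"].astype(int); m=(im[:,:,0]>im[:,:,2]+45)&(im[:,:,0]<190)
    return blobs(m)
E
python3 - <<'E'
from h import *
t=snap("top","c1.png",(180,145,440,260),3); 
for s,c,rect in patties(t):
    print("brown",s,c.round(1),[np.round(v,1) for v in rect],world(t,rect[0],.014).round(4),world(t,c,.015).round(4))
im=t["pixels"].astype(int)
m=(im.min(2)>165); 
for s,c,rect in blobs(m): print("white",s,np.round(cv2.boxPoints(rect),1).tolist(),world(t,cv2.boxPoints(rect),.01)[:,:2].round(3).tolist())
E
```

```text
brown [307 153  19  21 322] [316.1 163.1] [array([316., 163.]), array([20., 18.]), np.float64(90.0)] [[0.7189 0.0009 0.014 ]] [[7.182e-01 5.000e-04 1.500e-02]]
brown [300 197  33  51 735] [315.7 223.5] [array([315.8, 222.1]), array([49.4, 30.4]), np.float64(87.1)] [[ 0.5143 -0.0012  0.014 ]] [[ 0.5094 -0.001   0.015 ]]
brown [227 206  25  25 486] [238.9 218.1] [array([239., 218.]), array([24., 24.]), np.float64(90.0)] [[0.5246 0.2619 0.014 ]] [[0.5242 0.262  0.015 ]]
brown [196 212  25  25 482] [208.3 224.3] [array([208.3, 224.3]), array([23.3, 24. ]), np.float64(45.0)] [[0.5017 0.3662 0.014 ]] [[0.5014 0.366  0.015 ]]
brown [549 317  32  45 953] [564.3 339.1] [array([564., 339.]), array([47.3, 24.8]), np.float64(73.1)] [[ 0.1302 -0.8468  0.014 ]] [[ 0.1299 -0.8473  0.015 ]]
white [ 193  190   96   58 3635] [[192.10000610351562, 193.60000610351562], [287.29998779296875, 190.0], [289.3999938964844, 244.89999389648438], [194.1999969482422, 248.5]] [[0.607, 0.426], [0.624, 0.099], [0.435, 0.088], [0.419, 0.412]]
white [468 217  33  33 842] [[461.5, 232.5], [483.5, 210.5], [506.5, 233.5], [484.5, 255.5]] [[0.485, -0.504], [0.562, -0.581], [0.484, -0.659], [0.408, -0.582]]
```

View pics/c1.png

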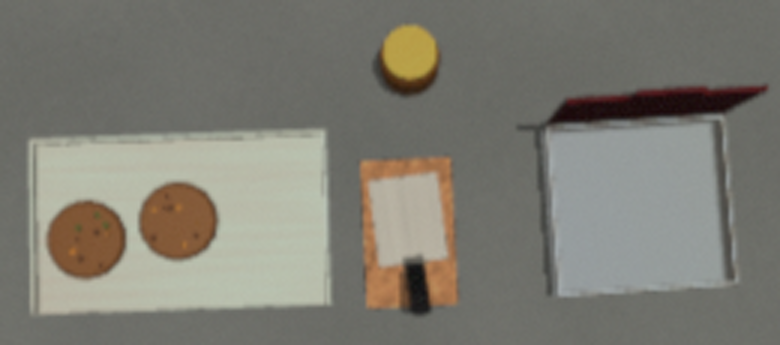

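The crop shows, in crop pixels:
- **Tray corners:** (29,139), (326,130), (330,305), (33,315)
- **Blade corners:** (368,181), (438,172), (447,261), (378,267), with the handle at (418,285)
- **Box rim:** (545,122), (722,118), (737,284), (550,297)

I'll fit rectangles of known size to these.

```bash
cat >> h.py <<'E'
def fitrect(W,lx,ly):  # W order: far-left, far-right, near-right, near-left  (left=+y)
    M=np.array([[lx,ly],[lx,-ly],[-lx,-ly],[-lx,ly]])/2; W=np.array(W)[:,:2]
    c=W.mean(0); H=((W-c).T@M); th=np.arctan2(H[1,0]-H[0,1],H[0,0]+H[1,1])
    Q=np.array([[np.cos(th),-np.sin(th)],[np.sin(th),np.cos(th)]])
    return c.round(4),round(float(th),4),((W-c)-M@Q.T).round(4).tolist()
E
python3 - <<'E'
from h import *
t=cams.read_camera("top"); f=lambda c:(np.array(c)+.5)/3-.5+[180,145]
print("tray",fitrect(world(t,f([(29,139),(326,130),(330,305),(33,315)]),.012),.2,.34))
print("blade",fitrect(world(t,f([(368,181),(438,172),(447,261),(378,267)]),.006),.1,.08))
print("box",fitrect(world(t,f([(545,122),(722,118),(737,284),(550,297)]),.065),.19,.2))
print("handle",world(t,f([(412,262),(418,288),(418,310)]),.072).round(4))
print("lid top", world(t,f([(563,101),(767,88)]),.25).round(3))
s=cams.read_camera("side"); print(s["xyz"])
for n,P in dict(tray=[[.62,.43,.0]]).items(): print(proj(s,P))
im=s["pixels"][80:330,270:400]; cv2.imwrite("pics/s1.png",cv2.resize(im[20:240],None,fx=2.7,fy=2.7,interpolation=cv2.INTER_CUBIC)[:,:,::-1])
for b in patties(s): print(b[0],np.round(b[2][0],1),world(s,b[2][0],.01).round(4))
E
```

```text
tray (array([0.5226, 0.2602]), 0.0469, [[0.0006, 0.0005], [0.0001, 0.0001], [-0.0005, 0.0012], [-0.0003, -0.0017]])
blade (array([ 5.284e-01, -4.000e-04]), 0.1218, [[-0.0003, 0.0006], [0.0015, -0.0005], [-0.0015, 0.0001], [0.0003, -0.0003]])
box (array([ 0.5462, -0.2562]), 0.0601, [[0.0022, -0.0009], [-0.0024, 0.0008], [0.0026, -0.0037], [-0.0025, 0.0038]])
handle [[ 0.4793 -0.0053  0.072 ]
 [ 0.4509 -0.0123  0.072 ]
 [ 0.4268 -0.0126  0.072 ]]
lid top [[ 0.636 -0.15   0.25 ]
 [ 0.652 -0.352  0.25 ]]
[0.49257633 1.3437438  1.37417073]
[[304.82323869 296.40258642]]
[411  78  28  14 292] [424.5  84.5] [[ 0.1263 -0.9374  0.01  ]]
[286 179  16  18 219] [293.5 187.5] [[ 0.7222 -0.0838  0.01  ]]
[321 197  44  20 362] [342.8 206.6] [[0.5142 0.0088 0.01  ]]
[325 248  24  19 346] [336.5 257. ] [[0.524  0.2623 0.01  ]]
[329 271  25  21 393] [341. 281.] [[0.5023 0.3647 0.01  ]]
[ 454  385  145   15 1136] [525.8 395. ] [[-0.0435  0.7132  0.01  ]]
```

View pics/s1.png

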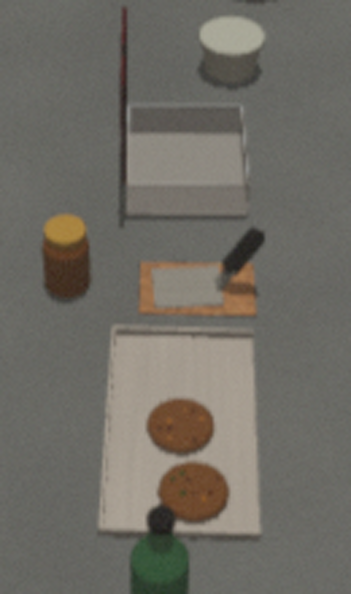

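The side view agrees with the top measurements: two patties, an upright lid, and the handle leaning back toward the base. Next is a helper that converts targets into tool-axis deltas.

```bash
cat >> h.py <<'E'
F=np.diag([-1.,1,-1])           # tool axes in turner frame
G=np.array([-.08,0,.049])       # TCP in turner frame when gripped
TRAY=(np.array([.5226,.2602,0]),.0469); BOX=(np.array([.5462,-.2562,0]),.0601)
def rot(yaw,pitch=0): return R.from_euler("ZY",[yaw,pitch]).as_matrix()   # pitch>0: front down
def at(base,xyz): return base[0]+rot(base[1])@np.array(xyz,float)
def plan(tgts):
    """tgts: list of (tcp pos, turner-like rotation matrix); prints deltas from the present pose"""
    s=get_state(); R0=R.from_quat(s["tcp_rot"]).as_matrix(); p0=np.array(s["eef_pos"])
    print("at",p0.round(4)); q=p0
    for p,M in tgts:
        rv=R.from_matrix(R0.T@M@F).as_rotvec(); 
        print((R0.T@(p-p0)).round(4).tolist(),rv.round(3).tolist(),"step",np.round(np.linalg.norm(p-q),3)); q=p
def turner(pos,yaw,pitch=0): M=rot(yaw,pitch); return np.array(pos)+M@G,M
def turner_now():
    s=get_state(); M=R.from_quat(s["tcp_rot"]).as_matrix()@F.T
    return np.array(s["eef_pos"])-M@G,R.from_matrix(M).as_euler("ZYX").round(3)
E
python3 - <<'E'
from h import *
M=rot(.122)
plan([((.45,.40,.25),M),((.449,-.0101,.20),M),((.449,-.0101,.053),M)])
E
```

```text
at [0.1687 0.6533 0.2307]
[-0.3357, -0.1749, -0.0192] [-0.001, -0.0, -0.375] step 0.379Traceback (most recent call last):
  File "<stdin>", line 3, in <module>
  File "h.py", line 39, in plan
    print((R0.T@(p-p0)).round(4).tolist(),rv.round(3).tolist(),"step",np.round(np.linalg.norm(p-q),3)); q=p
                                                                                              ~^~
TypeError: unsupported operand type(s) for -: 'tuple' and 'tuple'
```

```bash
sed -i 's/    for p,M in tgts:/    for p,M in tgts:\n        p=np.array(p)/' h.py
python3 inch.py '[[-0.17,-0.088,-0.01,0,0,-0.19,1],[-0.336,-0.175,-0.019,0,0,-0.375,1],[-0.336,-0.175,-0.019,0,0,-0.375,1],[-0.336,-0.175,-0.019,0,0,-0.375,1],[-0.336,-0.175,-0.019,0,0,-0.375,1],[-0.336,-0.175,-0.019,0,0,-0.375,1],[-0.336,-0.175,-0.019,0,0,-0.375,1],[-0.336,-0.175,-0.019,0,0,-0.375,1]]' 100
python3 - <<'E'
from h import *
M=rot(.122)
plan([((.449,-.0101,.20),M),((.449,-.0101,.053),M)])
E
```

```text
time: 1.25
eef_pos: [0.4504, 0.3998, 0.2501]
tcp_rot: [-0.06, 0.998, 0.0, -0.0]
contact_force: [-0.4, 0.6, 0.5]
opening: 0.997
finger_force: 0.0
at [0.4504 0.3998 0.2501]
[0.0508, -0.4068, 0.0501] [0.0, -0.001, -0.001] step 0.413
[0.0507, -0.4068, 0.1971] [0.0, -0.001, -0.001] step 0.147
```

```bash
python3 inch.py '[[0.051,-0.407,0.05,0,0,0,1],[0.051,-0.407,0.05,0,0,0,1],[0.051,-0.407,0.05,0,0,0,1],[0.051,-0.407,0.05,0,0,0,1],[0.051,-0.407,0.05,0,0,0,1],[0.051,-0.407,0.05,0,0,0,1],[0.051,-0.407,0.05,0,0,0,1],[0.051,-0.407,0.05,0,0,0,1],[0.051,-0.407,0.05,0,0,0,1]]'
python3 inch.py '[[0,0,0.05,0,0,0,1],[0,0,0.1,0,0,0,1],[0,0,0.13,0,0,0,1],[0,0,0.147,0,0,0,1],[0,0,0.147,0,0,0,1]]'
python3 - <<'E'
from h import *
plan([((.449,-.0101,.053),rot(.122))])
snap("side","s2.png",(270,140,420,240),5)
E
```

```text
time: 2.38
eef_pos: [0.4493, -0.0086, 0.2004]
tcp_rot: [-0.062, 0.998, 0.0, 0.0]
contact_force: [0.2, -0.1, -0.1]
opening: 0.998
finger_force: 0.0
time: 3.0
eef_pos: [0.4482, -0.0081, 0.0521]
tcp_rot: [-0.063, 0.998, 0.001, -0.002]
contact_force: [0.0, -0.9, 0.9]
opening: 0.999
finger_force: 0.0
at [ 0.4482 -0.0081  0.0521]
[-0.0005, -0.0021, -0.0009] [0.002, -0.003, 0.003] step 0.002
```

View pics/s2.png

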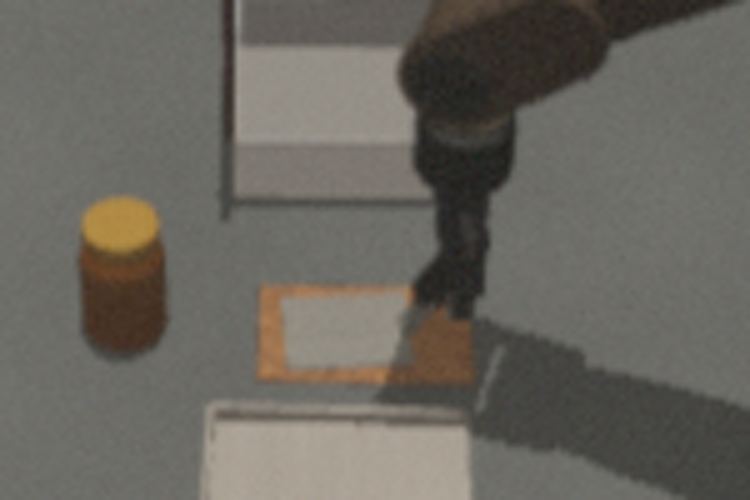

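The open fingers straddle the handle at crop (450,290) and the blade is undisturbed. I'll grip and lift.

```bash
python3 inch.py '[[0,-0.002,-0.001,0,0,0,1],[0,-0.002,-0.001,0,0,0,0],[0,-0.002,-0.001,0,0,0,0],[0,-0.002,-0.001,0,0,0,0],[0,-0.002,-0.001,0,0,0,0],[0,-0.002,-0.001,0,0,0,0]]' 110
python3 inch.py '[[0,0,-0.03,0,0,0,0],[0,0,-0.08,0,0,0,0],[0,0,-0.13,0,0,0,0],[0,0,-0.15,0,0,0,0],[0,0,-0.15,0,0,0,0]]'
python3 - <<'E'
from h import *
print(turner_now())
# approach in front of patty A (tray-local y of patty 0.0018)
for p in ([.262,.5242],):pass
y=.05
plan([turner(at(TRAY,[-.10,.0018,.10]),TRAY[1],.03),turner(at(TRAY,[-.10,.0018,.03]),TRAY[1],.03)])
t=snap("top","t2.png",(180,130,440,300),3); snap("side","s3.png",(250,80,450,320),3)
a=cv2.imread("pics/s3.png"); b=cv2.imread("pics/t2.png")
E
```

```text
time: 3.8
eef_pos: [0.4498, -0.0122, 0.0547]
tcp_rot: [-0.061, 0.998, -0.0, 0.0]
contact_force: [0.2, -0.2, 1.5]
opening: 0.243
finger_force: 107.0
time: 4.42
eef_pos: [0.4502, -0.0123, 0.2055]
tcp_rot: [-0.061, 0.998, -0.001, 0.001]
contact_force: [-0.0, 0.3, -3.6]
opening: 0.242
finger_force: 107.3
(array([ 0.52972739, -0.00258579,  0.15669925]), array([ 0.122, -0.003, -0.001]))
at [ 0.4502 -0.0123  0.2055]
[0.0729, 0.2769, 0.0536] [-0.002, 0.033, 0.075] step 0.291
[0.0731, 0.277, 0.1236] [-0.002, 0.033, 0.075] step 0.07
```

View pics/s3.png

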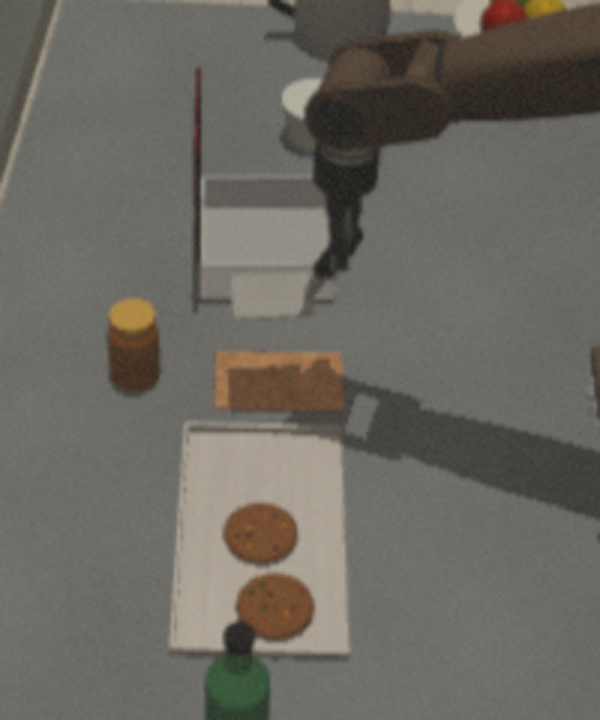

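The turner is held cleanly, with the blade level and both patties unchanged. At the grip height its origin read 1.7 mm high, so I'll correct G and approach patty A from the tray's open side.

```bash
sed -i 's/^G=.*/G=np.array([-.0792,0,.0507])/' h.py
python3 inch.py '[[0.02,0.06,0.02,0,0.01,0.02,0],[0.04,0.12,0.04,0,0.02,0.04,0],[0.06,0.18,0.05,0,0.03,0.06,0],[0.072,0.24,0.054,0,0.033,0.075,0],[0.072,0.277,0.054,0,0.033,0.075,0],[0.072,0.277,0.054,0,0.033,0.075,0],[0.072,0.277,0.054,0,0.033,0.075,0]]'
python3 - <<'E'
from h import *
t=cams.read_camera("top"); s=cams.read_camera("side")
for r in (t,s):
  for b in patties(r):
    p=world(r,b[2][0],.012)[0]
    if .4<p[0]<.65 and .1<p[1]<.43: print(b[0],p.round(4),(rot(TRAY[1]).T@(p-TRAY[0])).round(4))
print(turner_now())
plan([turner(at(TRAY,[-.10,.0018,.03]),TRAY[1],.05),turner(at(TRAY,[-.10,.0018,.008]),TRAY[1],.05),turner(at(TRAY,[.042,.0018,.008]),TRAY[1],.05)])
E
```

```text
time: 5.4
eef_pos: [0.3432, 0.2535, 0.1485]
tcp_rot: [-0.024, 1.0, -0.002, -0.018]
contact_force: [1.2, -0.6, -2.2]
opening: 0.241
finger_force: 108.3
[227 206  25  25 487] [0.5247 0.2622 0.012 ] [0.0021 0.0019 0.012 ]
[196 212  25  25 485] [0.5026 0.3676 0.012 ] [-0.0149  0.1082  0.012 ]
[325 248  24  19 353] [0.5239 0.2639 0.012 ] [0.0015 0.0037 0.012 ]
[329 271  25  21 396] [0.5023 0.3662 0.012 ] [-0.0153  0.1068  0.012 ]
(array([0.42138331, 0.25643545, 0.09587602]), array([ 0.046,  0.035, -0.002]))
at [0.3441 0.253  0.1493]
[-0.0044, 0.0008, 0.0646] [-0.002, 0.015, -0.001] step 0.065
[-0.0051, 0.0008, 0.0866] [-0.002, 0.015, -0.001] step 0.022
[-0.147, 0.001, 0.0816] [-0.002, 0.015, -0.001] step 0.142
```

```bash
python3 inch.py '[[-0.005,0.001,0.03,0,0.015,0,0],[-0.005,0.001,0.06,0,0.015,0,0],[-0.005,0.001,0.082,0,0.015,0,0],[-0.005,0.001,0.082,0,0.015,0,0],[-0.005,0.001,0.082,0,0.015,0,0]]'
python3 inch.py '[[0,0,0.002,0,0,0,0],[0,0,0.002,0,0,0,0]]'
python3 inch.py '[[0,0,0.002,0,0,0,0],[0,0,0.002,0,0,0,0]]'
python3 inch.py '[[0,0,0.002,0,0,0,0],[0,0,0.002,0,0,0,0]]'
python3 - <<'E'
from h import *
print(turner_now())
E
```

```text
time: 6.12
eef_pos: [0.3476, 0.2548, 0.0691]
tcp_rot: [-0.023, 0.999, -0.001, -0.023]
contact_force: [0.7, -0.7, -1.2]
opening: 0.244
finger_force: 108.3
time: 6.38
eef_pos: [0.347, 0.2552, 0.0669]
tcp_rot: [-0.024, 0.999, -0.001, -0.023]
contact_force: [-0.9, 0.7, -2.2]
opening: 0.245
finger_force: 108.3
time: 6.62
eef_pos: [0.3463, 0.255, 0.0641]
tcp_rot: [-0.024, 0.999, -0.001, -0.024]
contact_force: [-0.1, -0.0, -2.5]
opening: 0.241
finger_force: 108.3
time: 6.88
eef_pos: [0.3461, 0.255, 0.062]
tcp_rot: [-0.024, 0.999, -0.001, -0.024]
contact_force: [-0.1, 0.4, -1.5]
opening: 0.243
finger_force: 108.3
(array([0.42268263, 0.25852711, 0.00749773]), array([ 0.047,  0.048, -0.001]))
```

```bash
for i in 1; do :; done
python3 inch.py '[[0,0,0.001,0,0,0,0],[0,0,0.001,0,0,0,0]]'
python3 inch.py '[[0,0,0.001,0,0,0,0],[0,0,0.001,0,0,0,0]]'
python3 inch.py '[[0,0,0.001,0,0,0,0],[0,0,0.001,0,0,0,0]]'
python3 - <<'E'
from h import *
print(turner_now(),get_state()["wrist_torque"].round(2))
E
```

```text
time: 7.12
eef_pos: [0.3462, 0.255, 0.0611]
tcp_rot: [-0.024, 0.999, -0.001, -0.024]
contact_force: [-0.6, -0.3, -2.6]
opening: 0.24
finger_force: 108.3
time: 7.38
eef_pos: [0.3462, 0.255, 0.0601]
tcp_rot: [-0.024, 0.999, -0.001, -0.024]
contact_force: [-0.3, -0.2, -2.5]
opening: 0.238
finger_force: 108.3
time: 7.62
eef_pos: [0.3465, 0.2551, 0.0595]
tcp_rot: [-0.024, 0.999, -0.001, -0.024]
contact_force: [-1.0, 0.4, -0.3]
opening: 0.238
finger_force: 108.7
(array([0.42317145, 0.25871044, 0.00515617]), array([ 0.047,  0.047, -0.001])) [-0.04 -0.04 -0.01]
```

The blade touches the tray floor lightly. I'll push forward along the tray's x axis in stages and watch the force.

```bash
python3 inch.py '[[-0.01,0,-0.0005,0,0,0,0],[-0.02,0,-0.001,0,0,0,0],[-0.03,0,-0.0014,0,0,0,0],[-0.04,0,-0.0019,0,0,0,0],[-0.05,0,-0.0024,0,0,0,0],[-0.06,0,-0.0029,0,0,0,0],[-0.07,0,-0.0034,0,0,0,0],[-0.07,0,-0.0034,0,0,0,0]]'
python3 - <<'E'
from h import *
def chk():
  p,e=turner_now(); print((rot(TRAY[1]).T@(p-TRAY[0])).round(4),e)
chk()
t=cams.read_camera("top"); s=cams.read_camera("side")
for r in (t,s):
  for b in patties(r):
    p=world(r,b[2][0],.012)[0]
    if .4<p[0]<.65 and .1<p[1]<.43: print(b[0],p.round(4),(rot(TRAY[1]).T@(p-TRAY[0])).round(4))
E
python3 inch.py '[[-0.01,0,-0.0005,0,0,0,0],[-0.02,0,-0.001,0,0,0,0],[-0.03,0,-0.0014,0,0,0,0],[-0.04,0,-0.0019,0,0,0,0],[-0.045,0,-0.0022,0,0,0,0],[-0.045,0,-0.0022,0,0,0,0]]'
python3 - <<'E'
from h import *
p,e=turner_now(); print((rot(TRAY[1]).T@(p-TRAY[0])).round(4),e)
t=snap("top","t4.png",(180,170,320,270),5); s=snap("side")
for r in (t,s):
  for b in patties(r):
    p=world(r,b[2][0],.012)[0]
    if .4<p[0]<.65 and .1<p[1]<.43: print(b[0],p.round(4),(rot(TRAY[1]).T@(p-TRAY[0])).round(4))
E
```

```text
time: 8.62
eef_pos: [0.4173, 0.2583, 0.0592]
tcp_rot: [-0.023, 0.999, -0.001, -0.023]
contact_force: [1.2, -0.5, -0.2]
opening: 0.244
finger_force: 108.5
[-0.0285  0.003   0.0049] [ 0.047  0.047 -0.001]
[227 192  25  25 485] [0.5728 0.2635 0.012 ] [0.0503 0.001  0.012 ]
[196 212  25  26 488] [0.5009 0.3658 0.012 ] [-0.0167  0.1065  0.012 ]
[311 247  24  19 352] [0.5741 0.2636 0.012 ] [0.0516 0.001  0.012 ]
[329 271  25  22 402] [0.5005 0.3681 0.012 ] [-0.017   0.1088  0.012 ]
time: 9.48
eef_pos: [0.4621, 0.2604, 0.0592]
tcp_rot: [-0.024, 0.999, -0.001, -0.023]
contact_force: [1.3, 0.3, 0.4]
opening: 0.241
finger_force: 108.8
[0.0163 0.003  0.0049] [ 0.047  0.046 -0.001]
[226 192  25  24 464] [0.5745 0.267  0.012 ] [0.0521 0.0044 0.012 ]
[196 212  23  20 193] [0.5184 0.3776 0.012 ] [0.0013 0.1174 0.012 ]
[311 248  24  19 359] [0.5738 0.2681 0.012 ] [0.0515 0.0055 0.012 ]
[329 271  25  21 355] [0.5027 0.3715 0.012 ] [-0.0147  0.1122  0.012 ]
```

View pics/t4.png

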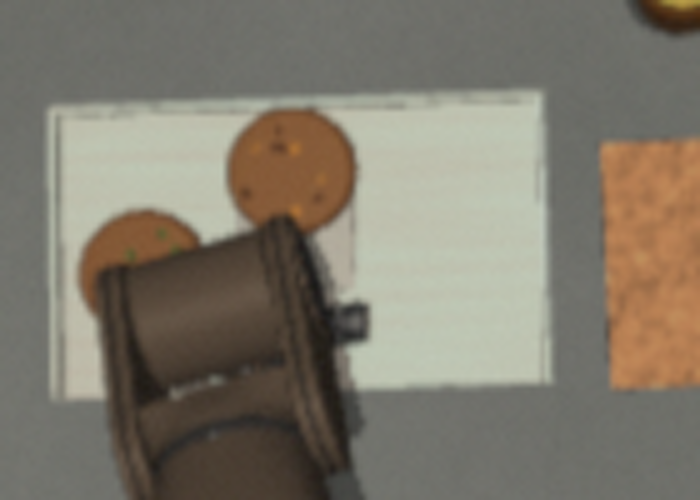

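Patty A is against the far rim (crop (290,168)) and the blade is sliding beneath it. I'll go another 24 mm, then lift and tilt slightly back.

```bash
python3 inch.py '[[-0.008,0,-0.0004,0,0,0,0],[-0.016,0,-0.0008,0,0,0,0],[-0.0245,0,-0.0011,0,0,0,0],[-0.0245,0,-0.0011,0,0,0,0]]'
python3 - <<'E'
from h import *
p,e=turner_now(); l=(rot(TRAY[1]).T@(p-TRAY[0])); print(l.round(4),e)
for dx,z,pt in ((0,.010,0),(-.001,.015,-.05),(-.003,.05,-.08),(-.003,.12,-.08)):
    plan([turner(at(TRAY,[l[0]+dx,l[1],z]),TRAY[1],pt)])
E
```

```text
time: 10.07
eef_pos: [0.4869, 0.2616, 0.0591]
tcp_rot: [-0.023, 0.999, -0.001, -0.023]
contact_force: [0.6, 0.9, 0.1]
opening: 0.246
finger_force: 108.5
[0.0412 0.003  0.0048] [ 0.047  0.046 -0.001]
at [0.4869 0.2616 0.0591]
[0.0025, -0.0001, -0.0015] [-0.001, -0.046, 0.0] step 0.003
at [0.4869 0.2616 0.0591]
[0.006, -0.0001, -0.0023] [-0.001, -0.096, 0.0] step 0.006
at [0.4869 0.2616 0.0591]
[0.0108, -0.0001, -0.0346] [-0.001, -0.126, 0.0] step 0.036
at [0.4869 0.2616 0.0591]
[0.0141, -0.0002, -0.1045] [-0.001, -0.126, 0.0] step 0.105
```

```bash
python3 inch.py '[[0.0012,0,-0.0007,0,-0.023,0,0],[0.0025,0,-0.0015,0,-0.046,0,0],[0.0045,0,-0.002,0,-0.075,0,0],[0.006,0,-0.0035,0,-0.096,0,0],[0.008,0,-0.01,0,-0.126,0,0],[0.009,0,-0.019,0,-0.126,0,0],[0.0105,0,-0.03,0,-0.126,0,0],[0.0105,0,-0.035,0,-0.126,0,0],[0.0105,0,-0.035,0,-0.126,0,0]]'
python3 - <<'E'
from h import *
p,e=turner_now(); l=(rot(TRAY[1]).T@(p-TRAY[0])); print(l.round(4),e)
t=snap("top"); s=snap("side","s5.png",(290,220,390,310),6)
for r in (t,s):
  for b in patties(r):
    print(b[0],b[2][0],world(r,b[2][0],.06)[0].round(4))
E
```

```text
time: 11.2
eef_pos: [0.4776, 0.2614, 0.0956]
tcp_rot: [-0.024, 0.999, 0.001, 0.04]
contact_force: [0.6, -0.1, -2.1]
opening: 0.241
finger_force: 108.2
[0.0381 0.0033 0.0514] [ 0.047 -0.08  -0.001]
[307 153  19  21 248] (316.0, 163.0) [0.7112 0.0011 0.06  ]
[223 192  26  25 521] (235.5, 204.0) [0.569  0.2676 0.06  ]
[ 300  197   33   51 1507] (315.8030090332031, 222.05984497070312) [ 0.5125 -0.001   0.06  ]
[196 212  25  18 296] (206.52716064453125, 219.77603149414062) [0.5151 0.3622 0.06  ]
[549 317  32  45 969] (563.9576416015625, 338.8607482910156) [ 0.1398 -0.8222  0.06  ]
[581 328  16  16 170] (589.5000610351562, 335.0000305175781) [ 0.1532 -0.9072  0.06  ]
[411  78  29  14 310] (425.0, 84.5) [ 0.1372 -0.8541  0.06  ]
[286 179  16  18 236] (293.5, 187.5) [ 0.7138 -0.0315  0.06  ]
[321 197  28  20 474] (334.5259094238281, 206.0603485107422) [0.5451 0.0573 0.06  ]
[312 239  25  20 365] (324.0999755859375, 248.20001220703125) [0.5685 0.2667 0.06  ]
[329 271  25  22 375] (341.0000305175781, 282.0000305175781) [0.5018 0.4046 0.06  ]
[ 454  385  145   15 1198] (525.8096923828125, 395.1650085449219) [-0.0237  0.7367  0.06  ]
```

View pics/s5.png

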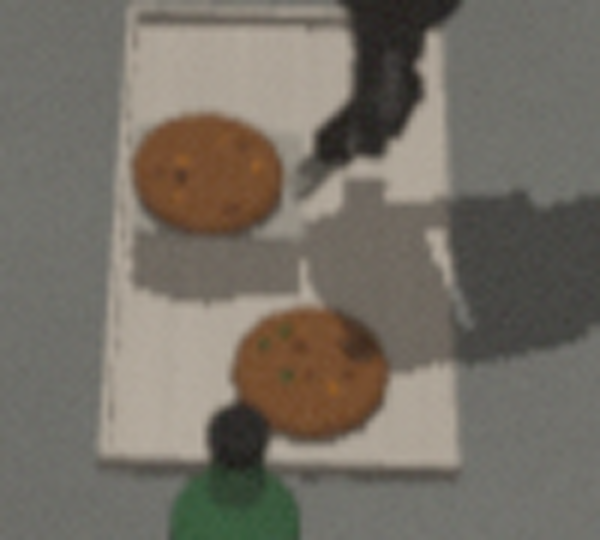

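Patty A sits on the lifted blade, and its shadow is separate from it at crop (205,175). Now I'll carry it gently to the box.

Run:
```python
from h import *
plan([turner(at(BOX,[-.01,.046,.13]),BOX[1],-.08)])
```

```text
at [0.4768 0.2611 0.0945]
[0.0423, -0.4754, -0.0826] [-0.002, -0.002, -0.013] step 0.484
```

```bash
python3 inch.py '[[0.0005,-0.003,-0.004,0,0,0,0],[0.001,-0.01,-0.011,0,0,0,0],[0.002,-0.021,-0.02,0,0,0,0],[0.004,-0.037,-0.03,0,0,-0.002,0],[0.006,-0.058,-0.04,0,0,-0.003,0],[0.008,-0.082,-0.05,0,0,-0.004,0],[0.01,-0.107,-0.059,0,0,-0.005,0],[0.012,-0.132,-0.067,0,0,-0.005,0],[0.014,-0.157,-0.073,0,0,-0.006,0],[0.016,-0.182,-0.077,0,0,-0.006,0]]'
python3 inch.py '[[0.002,-0.025,-0.003,0,0,-0.001,0],[0.004,-0.05,-0.005,0,0,-0.002,0],[0.006,-0.075,-0.0055,0,0,-0.003,0],[0.009,-0.1,-0.0055,0,0,-0.004,0],[0.012,-0.125,-0.0055,0,0,-0.005,0],[0.014,-0.15,-0.0055,0,0,-0.006,0],[0.016,-0.175,-0.0055,0,0,-0.006,0],[0.019,-0.2,-0.0055,0,0,-0.007,0],[0.021,-0.224,-0.0055,0,0,-0.007,0],[0.023,-0.245,-0.0055,0,0,-0.007,0]]'
python3 inch.py '[[0.001,-0.018,0,0,0,0,0],[0.002,-0.031,0,0,0,0,0],[0.003,-0.04,0,0,0,0,0],[0.003,-0.046,0,0,0,0,0],[0.003,-0.048,0,0,0,0,0],[0.003,-0.048,0,0,0,0,0]]'
python3 - <<'E'
from h import *
p,e=turner_now(); l=(rot(BOX[1]).T@(p-BOX[0])); print(l.round(4),e)
t=snap("top"); s=snap("side","s6.png",(270,80,420,240),4)
for r in (t,s):
  for b in patties(r):
    print(b[0],b[2][0],world(r,b[2][0],.145)[0].round(4))
for x,z,pt in ((-.01,.08,0),(-.015,.06,.2),(-.02,.05,.45),(-.05,.09,.45),(-.05,.16,.45)):
  plan([turner(at(BOX,[x,.046,z]),BOX[1],pt)])
E
```

```text
time: 12.55
eef_pos: [0.4633, 0.0768, 0.1715]
tcp_rot: [-0.026, 0.999, -0.0, 0.04]
contact_force: [-0.5, 0.2, -2.7]
opening: 0.245
finger_force: 108.1
time: 13.8
eef_pos: [0.4525, -0.169, 0.1753]
tcp_rot: [-0.03, 0.999, -0.001, 0.039]
contact_force: [1.1, 0.2, -2.7]
opening: 0.243
finger_force: 108.2
time: 14.55
eef_pos: [0.4532, -0.2152, 0.1743]
tcp_rot: [-0.03, 0.999, 0.0, 0.039]
contact_force: [0.4, 0.4, -2.5]
opening: 0.244
finger_force: 108.2
[-0.0075  0.0465  0.1299] [ 0.061 -0.078 -0.002]
[ 300  197   33   51 1458] (315.8030090332031, 222.05984497070312) [ 5.092e-01 -5.000e-04  1.450e-01]
[368 199  27  27 575] (381.0, 212.0) [ 0.5439 -0.2061  0.145 ]
[196 212  25  25 487] (208.0, 224.0) [0.4985 0.3378 0.145 ]
[549 317  32  46 965] (564.0000610351562, 339.0000305175781) [ 0.1564 -0.7771  0.145 ]
[583 327  14  17 174] (589.5, 335.5000305175781) [ 0.168  -0.8574  0.145 ]
[329 140  21  13 209] (339.0, 146.0) [ 0.5452 -0.2034  0.145 ]
[286 179  16  18 236] (293.5, 187.5) [0.6995 0.0574 0.145 ]
[321 197  44  20 813] (342.5, 206.5) [0.5132 0.1403 0.145 ]
[329 271  25  21 395] (341.0, 281.0) [0.5014 0.4616 0.145 ]
[ 454  385  145   15 1179] (525.758544921875, 395.7598876953125) [0.0101 0.7775 0.145 ]
at [ 0.4532 -0.2151  0.1743]
[0.0022, -0.0005, 0.0436] [-0.002, 0.078, 0.001] step 0.044
at [ 0.4532 -0.2151  0.1743]
[-0.004, -0.0005, 0.0494] [-0.002, 0.278, 0.001] step 0.05
at [ 0.4532 -0.2151  0.1743]
[-0.0176, -0.0006, 0.0458] [-0.002, 0.528, 0.0] step 0.049
at [ 0.4532 -0.2151  0.1743]
[0.0092, -0.0006, 0.0035] [-0.002, 0.528, 0.0] step 0.01
at [ 0.4532 -0.2151  0.1743]
[0.0037, -0.0008, -0.0662] [-0.002, 0.528, 0.0] step 0.066
```

View pics/s6.png

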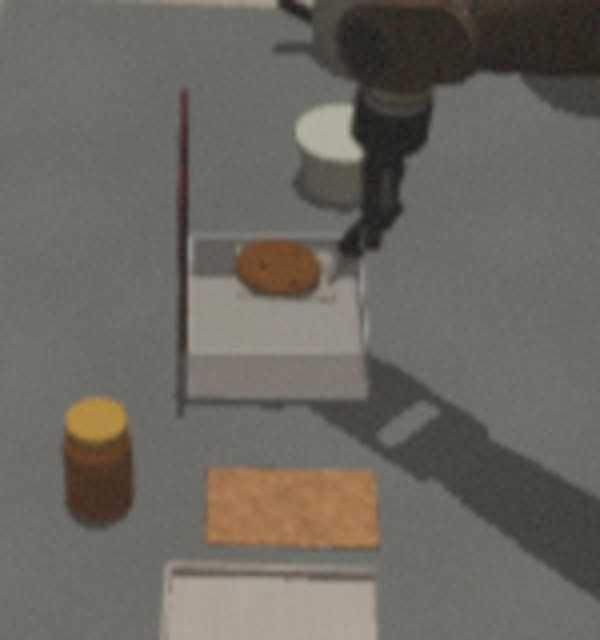

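The patty is over the box at about box-local (0, 50 mm). I'll shift 6 mm toward the centre, lower it and tip it front-down.

```bash
python3 inch.py '[[0,-0.002,0.008,0,0,0,0],[0.001,-0.004,0.02,0,0.02,0,0],[0.002,-0.006,0.033,0,0.05,0,0],[0.002,-0.006,0.043,0,0.078,0,0],[0,-0.006,0.05,0,0.15,0,0],[-0.004,-0.006,0.055,0,0.25,0,0],[-0.008,-0.006,0.056,0,0.35,0,0],[-0.014,-0.006,0.055,0,0.45,0,0],[-0.018,-0.006,0.053,0,0.528,0,0],[-0.018,-0.006,0.053,0,0.528,0,0]]'
python3 - <<'E'
from h import *
p,e=turner_now(); l=(rot(BOX[1]).T@(p-BOX[0])); print(l.round(4),e)
t=snap("top"); s=snap("side","s7.png",(290,100,390,200),6)
for r in (t,s):
  for b in patties(r):
    print(b[0],b[2][0],world(r,b[2][0],.02)[0].round(4))
for x,z,pt in ((-.045,.055,.45),(-.05,.12,.45),(-.05,.15,0)):
  plan([turner(at(BOX,[x,.04,z]),BOX[1],pt)])
E
```

```text
time: 15.9
eef_pos: [0.4767, -0.22, 0.1217]
tcp_rot: [-0.03, 0.974, -0.008, -0.223]
contact_force: [0.1, -1.0, -2.5]
opening: 0.24
finger_force: 108.3
[-0.0179  0.0402  0.0416] [ 0.06   0.45  -0.002]
[ 300  197   32   51 1307] (315.812255859375, 222.18206787109375) [ 0.5137 -0.0013  0.02  ]
[196 212  25  25 487] (208.0, 224.0) [0.5024 0.3658 0.02  ]
[549 317  32  46 958] (563.9576416015625, 338.8607482910156) [ 0.1318 -0.8435  0.02  ]
[582 327  15  17 189] (589.0000610351562, 335.0000305175781) [ 0.1455 -0.929   0.02  ]
[286 179  16  18 236] (293.5, 187.5) [ 0.7205 -0.0734  0.02  ]
[321 197  44  20 800] (342.5, 206.5) [0.5153 0.0179 0.02  ]
[329 271  25  22 394] (341.5000305175781, 281.5000305175781) [0.5005 0.3738 0.02  ]
[ 454  385  145   15 1174] (525.74365234375, 395.9182434082031) [-0.0388  0.7204  0.02  ]
at [ 0.4757 -0.2201  0.1223]
[0.029, -0.0003, -0.0002] [-0.002, 0.001, -0.0] step 0.029
at [ 0.4757 -0.2201  0.1223]
[0.0617, -0.0004, -0.0566] [-0.002, 0.001, -0.0] step 0.084
at [ 0.4757 -0.2201  0.1223]
[0.089, -0.0004, -0.0441] [-0.002, -0.449, -0.0] step 0.099
```

View pics/s7.png

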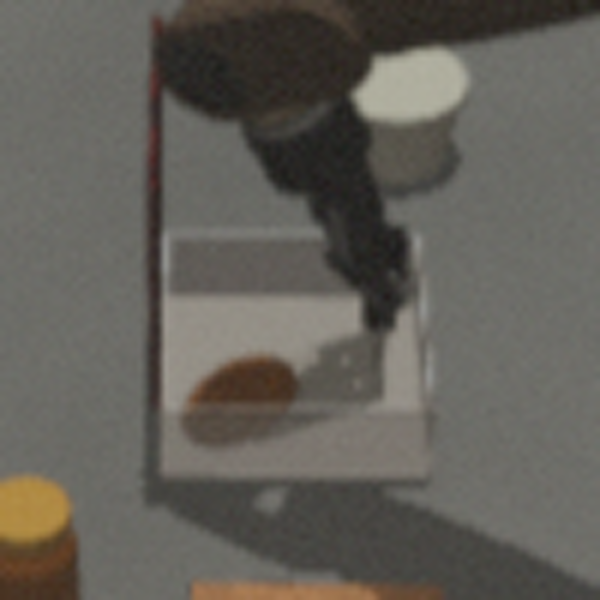

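The patty has slid off and only its rear edge still rests on the blade tip. I'll withdraw back along the blade, then go up.

```bash
python3 inch.py '[[0.012,0,0,0,0,0,0],[0.029,0,0,0,0,0,0],[0.038,0,-0.016,0,0,0,0],[0.05,0,-0.036,0,0,0,0],[0.062,0,-0.057,0,0,0,0],[0.07,0,-0.055,0,-0.15,0,0],[0.08,0,-0.05,0,-0.3,0,0],[0.089,0,-0.044,0,-0.449,0,0],[0.089,0,-0.044,0,-0.449,0,0]]'
python3 - <<'E'
from h import *
t=snap("top","t8.png",(340,160,440,250),6); s=snap("side")
for r in (t,s):
  for b in patties(r):
    p=world(r,b[2][0],.018)[0]; print(b[0],p.round(4),(rot(BOX[1]).T@(p-BOX[0])).round(4),(rot(TRAY[1]).T@(p-TRAY[0])).round(4))
q=[-.115,.1075]
plan([turner(at(TRAY,[-.115,.1075,.13]),TRAY[1],.05),turner(at(TRAY,[-.115,.1075,.03]),TRAY[1],.05)])
E
```

```text
time: 17.12
eef_pos: [0.4127, -0.2237, 0.2026]
tcp_rot: [-0.029, 1.0, -0.002, -0.0]
contact_force: [-0.1, 0.1, -2.1]
opening: 0.245
finger_force: 108.2
[307 153  19  21 168] [0.7182 0.0009 0.018 ] [0.1871 0.2463 0.018 ] [ 0.1832 -0.2682  0.018 ]
[365 193  25  22 417] [ 0.5837 -0.2104  0.018 ] [0.0402 0.0434 0.018 ] [ 0.039 -0.473  0.018]
[ 300  197   33   51 1486] [ 0.5142 -0.0012  0.018 ] [-0.0167  0.2564  0.018 ] [-0.0207 -0.2607  0.018 ]
[196 212  25  25 485] [0.5016 0.3653 0.018 ] [-0.0072  0.6231  0.018 ] [-0.016  0.106  0.018]
[548 317  33  45 965] [ 0.1314 -0.8446  0.018 ] [-0.4494 -0.5624  0.018 ] [-0.4425 -1.0852  0.018 ]
[583 328  14  16 177] [ 0.1435 -0.9318  0.018 ] [-0.4425 -0.6502  0.018 ] [-0.4346 -1.1729  0.018 ]
[286 179  16  18 231] [ 0.7209 -0.0755  0.018 ] [0.1852 0.1699 0.018 ] [ 0.1823 -0.3446  0.018 ]
[321 197  44  20 809] [0.5154 0.016  0.018 ] [-0.0144  0.2735  0.018 ] [-0.0187 -0.2436  0.018 ]
[329 271  25  21 397] [0.5023 0.3705 0.018 ] [-0.0062  0.6282  0.018 ] [-0.0151  0.1111  0.018 ]
[ 454  385  145   15 1171] [-0.0404  0.7167  0.018 ] [-0.5271  1.0064  0.018 ] [-0.5409  0.4824  0.018 ]
at [ 0.4148 -0.2242  0.2028]
[0.0538, 0.5871, 0.0159] [-0.004, 0.05, 0.012] step 0.59
[0.0538, 0.5876, 0.1159] [-0.004, 0.05, 0.012] step 0.1
```

View pics/t8.png

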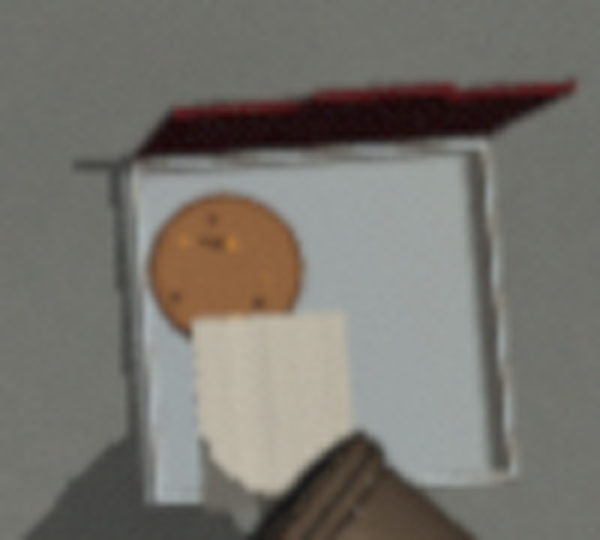

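Patty A lies flat in the box at box-local (37, 44) mm. Now I'll go back for patty B.

```bash
python3 inch.py '[[-0.03,0.03,0,0,0.01,0,0],[-0.05,0.085,0.01,0,0.02,0,0],[-0.06,0.14,0.014,0,0.05,0.012,0],[-0.065,0.2,0.014,0,0.05,0.012,0],[-0.065,0.26,0.014,0,0.05,0.012,0],[-0.055,0.32,0.014,0,0.05,0.012,0],[-0.03,0.375,0.014,0,0.05,0.012,0],[0,0.43,0.014,0,0.05,0.012,0],[0.03,0.48,0.014,0,0.05,0.012,0],[0.05,0.53,0.014,0,0.05,0.012,0]]'
python3 inch.py '[[0.004,0.04,0.002,0,0,0,0],[0.004,0.057,0.002,0,0,0,0],[0.004,0.057,0.002,0,0,0,0],[0.004,0.057,0.002,0,0,0,0]]'
python3 - <<'E'
from h import *
t=snap("top"); s=snap("side")
for r in (t,s):
  for b in patties(r):
    p=world(r,b[2][0],.012)[0]; 
    if p[1]>.1: print(b[0],p.round(4),(rot(TRAY[1]).T@(p-TRAY[0])).round(4))
p,e=turner_now(); l=(rot(TRAY[1]).T@(p-TRAY[0])); print(l.round(4),e)
plan([turner(at(TRAY,[-.115,.1075,z]),TRAY[1],.047) for z in (.03,.009,.0050)])
E
```

```text
time: 18.48
eef_pos: [0.332, 0.3049, 0.187]
tcp_rot: [-0.025, 0.999, -0.002, -0.025]
contact_force: [1.1, -0.1, -2.3]
opening: 0.247
finger_force: 108.4
time: 18.98
eef_pos: [0.3265, 0.3584, 0.1841]
tcp_rot: [-0.024, 0.999, -0.002, -0.026]
contact_force: [0.8, 0.3, -1.4]
opening: 0.246
finger_force: 108.6
[196 212  25  25 483] [0.5018 0.3667 0.012 ] [-0.0158  0.1073  0.012 ]
[329 271  25  21 395] [0.5023 0.3662 0.012 ] [-0.0153  0.1068  0.012 ]
[ 454  385  145   15 1153] [-0.043   0.7131  0.012 ] [-0.5437  0.4789  0.012 ]
[-0.1148  0.1068  0.1295] [ 0.046  0.051 -0.003]
at [0.3265 0.3581 0.1842]
[-0.0047, 0.0009, 0.0997] [-0.003, -0.004, -0.0] step 0.1
[-0.0058, 0.0009, 0.1207] [-0.003, -0.004, -0.0] step 0.021
[-0.006, 0.0009, 0.1247] [-0.003, -0.004, -0.0] step 0.004
```

```bash
python3 inch.py '[[-0.002,0.001,0.04,0,0,0,0],[-0.004,0.001,0.08,0,-0.002,0,0],[-0.005,0.001,0.105,0,-0.004,0,0],[-0.006,0.001,0.1205,0,-0.004,0,0],[-0.006,0.001,0.1205,0,-0.004,0,0],[-0.006,0.001,0.1205,0,-0.004,0,0]]'
python3 inch.py '[[0,0,0.002,0,0,0,0],[0,0,0.0025,0,0,0,0],[0,0,0.0025,0,0,0,0]]'
python3 - <<'E'
from h import *
p,e=turner_now(); l=(rot(TRAY[1]).T@(p-TRAY[0])); print(l.round(4),e)
E
python3 inch.py '[[0,0,0.001,0,0,0,0],[0,0,0.001,0,0,0,0]]'
python3 - <<'E'
from h import *
p,e=turner_now(); l=(rot(TRAY[1]).T@(p-TRAY[0])); print(l.round(4),e)
E
```

```text
time: 19.82
eef_pos: [0.3269, 0.3601, 0.0649]
tcp_rot: [-0.024, 0.999, -0.001, -0.022]
contact_force: [-0.6, 0.1, -2.0]
opening: 0.242
finger_force: 108.5
time: 20.2
eef_pos: [0.3258, 0.3598, 0.0614]
tcp_rot: [-0.024, 0.999, -0.002, -0.023]
contact_force: [-0.4, 1.6, -1.2]
opening: 0.245
finger_force: 108.5
[-0.1152  0.1087  0.007 ] [ 0.048  0.047 -0.002]
time: 20.45
eef_pos: [0.3255, 0.3596, 0.06]
tcp_rot: [-0.024, 0.999, -0.002, -0.024]
contact_force: [-0.2, 0.1, -1.8]
opening: 0.247
finger_force: 108.5
[-0.1155  0.1085  0.0056] [ 0.048  0.047 -0.003]
```

```bash
python3 inch.py '[[0,0,0.0008,0,0,0,0],[0,0,0.0008,0,0,0,0]]'
python3 inch.py '[[-0.01,0,-0.0005,0,0,0,0],[-0.02,0,-0.001,0,0,0,0],[-0.03,0,-0.0014,0,0,0,0],[-0.04,0,-0.0019,0,0,0,0],[-0.05,0,-0.0024,0,0,0,0],[-0.06,0,-0.0029,0,0,0,0],[-0.07,0,-0.0034,0,0,0,0],[-0.08,0,-0.0038,0,0,0,0],[-0.085,0,-0.004,0,0,0,0],[-0.085,0,-0.004,0,0,0,0]]'
python3 - <<'E'
from h import *
t=snap("top"); s=snap("side")
for r in (t,s):
  for b in patties(r):
    p=world(r,b[2][0],.012)[0]; 
    if p[1]>.1: print(b[0],p.round(4),(rot(TRAY[1]).T@(p-TRAY[0])).round(4))
p,e=turner_now(); l=(rot(TRAY[1]).T@(p-TRAY[0])); print(l.round(4),e)
E
```

```text
time: 20.7
eef_pos: [0.3258, 0.3598, 0.0595]
tcp_rot: [-0.024, 0.999, -0.002, -0.023]
contact_force: [0.1, 0.3, -0.5]
opening: 0.242
finger_force: 108.8
time: 21.95
eef_pos: [0.4114, 0.3638, 0.0593]
tcp_rot: [-0.024, 0.999, -0.002, -0.023]
contact_force: [0.7, -0.6, -1.5]
opening: 0.248
finger_force: 108.8
[196 193  25  25 487] [0.5678 0.3697 0.012 ] [0.0503 0.1072 0.012 ]
[310 271  25  21 392] [0.5671 0.3716 0.012 ] [0.0496 0.1092 0.012 ]
[ 454  385  145   15 1189] [-0.0422  0.7159  0.012 ] [-0.5428  0.4817  0.012 ]
[-0.0299  0.1087  0.005 ] [ 0.048  0.046 -0.002]
```

Patty B is at the rim. I'll drive under it to a local x of about 40 mm, then lift as before.

```bash
python3 inch.py '[[-0.01,0,-0.0003,0,0,0,0],[-0.02,0,-0.0007,0,0,0,0],[-0.03,0,-0.0012,0,0,0,0],[-0.04,0,-0.0017,0,0,0,0],[-0.05,0,-0.0022,0,0,0,0],[-0.06,0,-0.0026,0,0,0,0],[-0.07,0,-0.0031,0,0,0,0],[-0.07,0,-0.0031,0,0,0,0]]'
python3 - <<'E'
from h import *
p,e=turner_now(); l=(rot(TRAY[1]).T@(p-TRAY[0])); print(l.round(4),e)
t=snap("top"); s=snap("side")
for r in (t,s):
  for b in patties(r):
    p=world(r,b[2][0],.014)[0]; 
    if p[1]>.1: print(b[0],p.round(4),(rot(TRAY[1]).T@(p-TRAY[0])).round(4))
E
```

```text
time: 23.05
eef_pos: [0.482, 0.367, 0.0589]
tcp_rot: [-0.024, 0.999, -0.002, -0.022]
contact_force: [1.3, 0.5, 0.0]
opening: 0.242
finger_force: 108.7
[0.0413 0.1086 0.0047] [ 0.048  0.045 -0.002]
[196 193  24  23 372] [0.5737 0.3668 0.014 ] [0.0561 0.1041 0.014 ]
[310 271  22  21 337] [0.5721 0.3734 0.014 ] [0.0547 0.1108 0.014 ]
[ 454  385  145   15 1226] [-0.041   0.7181  0.014 ] [-0.5415  0.4838  0.014 ]
```

```bash
python3 inch.py '[[0.0012,0,-0.0007,0,-0.023,0,0],[0.0025,0,-0.0015,0,-0.046,0,0],[0.0045,0,-0.002,0,-0.075,0,0],[0.006,0,-0.0035,0,-0.096,0,0],[0.008,0,-0.01,0,-0.126,0,0],[0.009,0,-0.019,0,-0.126,0,0],[0.0105,0,-0.03,0,-0.126,0,0],[0.0105,0,-0.035,0,-0.126,0,0],[0.0105,0,-0.035,0,-0.126,0,0]]'
python3 - <<'E'
from h import *
p,e=turner_now(); l=(rot(TRAY[1]).T@(p-TRAY[0])); print(l.round(4),e)
t=snap("top"); s=snap("side")
for r in (t,s):
  for b in patties(r):
    p=world(r,b[2][0],.063)[0]; 
    if p[1]>.1: print(b[0],p.round(4),(rot(TRAY[1]).T@(p-TRAY[0])).round(4))
plan([turner(at(BOX,[-.01,-.046,.13]),BOX[1],-.08)])
E
```

```text
time: 24.28
eef_pos: [0.4725, 0.367, 0.0956]
tcp_rot: [-0.024, 0.999, 0.0, 0.04]
contact_force: [-0.1, -0.3, -3.2]
opening: 0.246
finger_force: 108.3
[0.038  0.1091 0.0514] [ 0.048 -0.081 -0.002]
[191 193  26  26 526] [0.5623 0.373  0.063 ] [0.0449 0.1109 0.063 ]
[311 262  26  21 417] [0.5623 0.3713 0.063 ] [0.0448 0.1091 0.063 ]
[ 454  385  145   15 1193] [-0.0218  0.7404  0.063 ] [-0.5213  0.5052  0.063 ]
at [0.4717 0.3666 0.0944]
[0.0416, -0.673, -0.0815] [-0.004, -0.001, -0.012] step 0.679
```

Patty B is on the blade: the top and side views agree on its height. I'll carry it over the same way.

```bash
python3 inch.py '[[0.0005,-0.003,-0.004,0,0,0,0],[0.001,-0.01,-0.011,0,0,0,0],[0.002,-0.021,-0.02,0,0,0,0],[0.003,-0.037,-0.03,0,0,-0.002,0],[0.004,-0.058,-0.04,0,0,-0.003,0],[0.006,-0.082,-0.05,0,0,-0.004,0],[0.007,-0.107,-0.059,0,0,-0.005,0],[0.009,-0.132,-0.067,0,0,-0.005,0],[0.01,-0.157,-0.073,0,0,-0.006,0],[0.012,-0.182,-0.077,0,0,-0.006,0]]'
python3 inch.py '[[0.002,-0.025,-0.003,0,0,-0.001,0],[0.003,-0.05,-0.004,0,0,-0.002,0],[0.005,-0.075,-0.0045,0,0,-0.003,0],[0.006,-0.1,-0.0045,0,0,-0.004,0],[0.008,-0.125,-0.0045,0,0,-0.005,0],[0.009,-0.15,-0.0045,0,0,-0.006,0],[0.011,-0.175,-0.0045,0,0,-0.006,0],[0.013,-0.2,-0.0045,0,0,-0.006,0],[0.014,-0.225,-0.0045,0,0,-0.006,0],[0.016,-0.25,-0.0045,0,0,-0.006,0]]'
python3 inch.py '[[0.002,-0.025,0,0,0,0,0],[0.003,-0.05,0,0,0,0,0],[0.005,-0.075,0,0,0,0,0],[0.006,-0.1,0,0,0,0,0],[0.008,-0.125,0,0,0,0,0],[0.009,-0.15,0,0,0,0,0],[0.011,-0.175,0,0,0,0,0],[0.013,-0.198,0,0,0,0,0],[0.014,-0.216,0,0,0,0,0],[0.014,-0.228,0,0,0,0,0]]'
python3 inch.py '[[0,-0.006,0,0,0,0,0],[0,-0.008,0,0,0,0,0],[0,-0.008,0,0,0,0,0]]'
python3 - <<'E'
from h import *
p,e=turner_now(); l=(rot(BOX[1]).T@(p-BOX[0])); print(l.round(4),e)
t=snap("top"); s=snap("side")
for r in (t,s):
  for b in patties(r):
    for z in(.018,.145):
      p=world(r,b[2][0],z)[0]
      if -.35<p[1]<-.1: print(z,b[0],p.round(4),(rot(BOX[1]).T@(p-BOX[0])).round(4))
for x,z,pt in ((-.01,.08,0),(-.015,.06,.2),(-.02,.042,.45)):
  plan([turner(at(BOX,[x,-.044,z]),BOX[1],pt)])
E
```

```text
time: 25.62
eef_pos: [0.4624, 0.1827, 0.172]
tcp_rot: [-0.027, 0.999, -0.001, 0.04]
contact_force: [0.7, -0.8, -3.4]
opening: 0.242
finger_force: 108.2
time: 26.88
eef_pos: [0.4591, -0.0677, 0.1755]
tcp_rot: [-0.03, 0.999, -0.001, 0.04]
contact_force: [0.2, -0.0, -3.1]
opening: 0.244
finger_force: 108.2
time: 28.12
eef_pos: [0.4593, -0.2957, 0.1747]
tcp_rot: [-0.03, 0.999, -0.001, 0.04]
contact_force: [0.0, -0.0, -2.6]
opening: 0.248
finger_force: 108.4
time: 28.5
eef_pos: [0.4601, -0.3022, 0.1744]
tcp_rot: [-0.03, 0.999, -0.0, 0.039]
contact_force: [-0.0, -0.3, -3.0]
opening: 0.246
finger_force: 108.4
[-0.0058 -0.0408  0.1301] [ 0.061 -0.079 -0.003]
0.018 [365 193  24  24 444] [ 0.5774 -0.209   0.018 ] [0.034  0.0453 0.018 ]
0.145 [365 193  24  24 444] [ 0.5675 -0.1918  0.145 ] [0.0251 0.063  0.145 ]
0.018 [396 198  27  27 569] [ 0.5566 -0.3209  0.018 ] [ 0.0065 -0.0652  0.018 ]
0.145 [396 198  27  27 569] [ 0.5483 -0.2948  0.145 ] [-0.0002 -0.0387  0.145 ]
0.145 [329 127  20  13 186] [ 0.5516 -0.291   0.145 ] [ 0.0033 -0.0351  0.145 ]
at [ 0.4601 -0.3021  0.1745]
[0.0039, -0.0033, 0.0436] [-0.003, 0.079, 0.001] step 0.044
at [ 0.4601 -0.3021  0.1745]
[-0.0023, -0.0032, 0.0494] [-0.003, 0.279, 0.001] step 0.05
at [ 0.4601 -0.3021  0.1745]
[-0.0153, -0.0032, 0.0537] [-0.003, 0.529, 0.0] step 0.056
```

```bash
python3 inch.py '[[0,-0.003,0.004,0,0,0,0],[0.001,-0.007,0.015,0,0.02,0,0],[0.003,-0.0085,0.03,0,0.05,0,0],[0.004,-0.0085,0.043,0,0.078,0,0],[0.002,-0.0085,0.05,0,0.15,0,0],[-0.002,-0.0085,0.055,0,0.25,0,0],[-0.006,-0.0085,0.056,0,0.35,0,0],[-0.012,-0.0085,0.055,0,0.45,0,0],[-0.016,-0.0085,0.053,0,0.528,0,0],[-0.016,-0.0085,0.053,0,0.528,0,0]]'
python3 inch.py '[[0.012,0,0,0,0,0,0],[0.029,0,0,0,0,0,0],[0.038,0,-0.016,0,0,0,0],[0.05,0,-0.036,0,0,0,0],[0.062,0,-0.057,0,0,0,0],[0.07,0,-0.055,0,-0.15,0,0],[0.08,0,-0.05,0,-0.3,0,0],[0.089,0,-0.044,0,-0.449,0,0],[0.089,0,-0.044,0,-0.449,0,0]]'
python3 - <<'E'
from h import *
t=snap("top","t9.png",(340,160,440,250),6); s=snap("side")
for r in (t,s):
  for b in patties(r):
    for z in(.018,):
      p=world(r,b[2][0],z)[0]
      if -.35<p[1]<-.1: print(z,b[0],p.round(4),(rot(BOX[1]).T@(p-BOX[0])).round(4))
plan([turner(at(TRAY,[0,-.02,.13]),TRAY[1],.0),turner(at(TRAY,[0,-.02,.03]),TRAY[1],.0)])
E
```

```text
time: 29.85
eef_pos: [0.4816, -0.3095, 0.1212]
tcp_rot: [-0.03, 0.974, -0.008, -0.223]
contact_force: [0.1, -0.5, -3.1]
opening: 0.243
finger_force: 108.4
time: 30.98
eef_pos: [0.418, -0.3138, 0.2034]
tcp_rot: [-0.029, 1.0, -0.003, 0.0]
contact_force: [-0.6, -0.1, -1.8]
opening: 0.245
finger_force: 108.4
0.018 [365 191  51  26 908] [ 0.5813 -0.2556  0.018 ] [ 0.035  -0.0015  0.018 ]
0.018 [322 150  18  19 252] [ 0.5825 -0.2693  0.018 ] [ 0.0355 -0.0152  0.018 ]
at [ 0.4199 -0.314   0.2031]
[-0.0573, 0.5482, 0.0193] [-0.006, 0.0, 0.013] step 0.552
[-0.0573, 0.5488, 0.1193] [-0.006, 0.0, 0.013] step 0.1
```

View pics/t9.png

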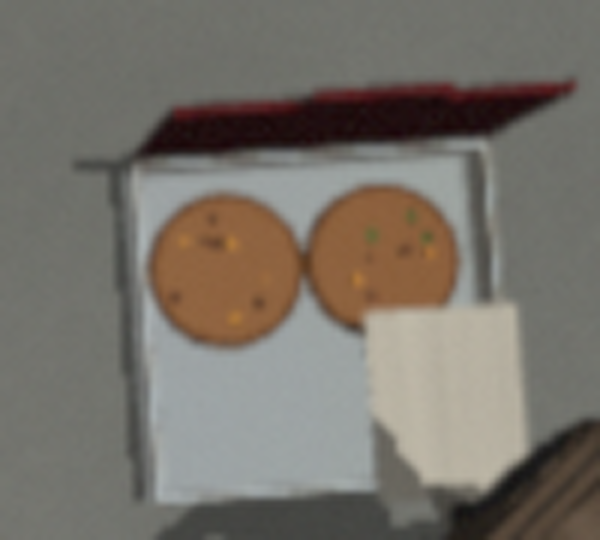

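Both patties lie flat side by side in the box, at crop (225,270) and (382,258). Next I'll put the turner on the tray.

```bash
python3 inch.py '[[-0.03,0.03,0,0,0,0,0],[-0.05,0.085,0.01,0,0,0.006,0],[-0.06,0.14,0.018,0,0,0.013,0],[-0.065,0.2,0.018,0,0,0.013,0],[-0.065,0.26,0.018,0,0,0.013,0],[-0.065,0.32,0.018,0,0,0.013,0],[-0.06,0.38,0.018,0,0,0.013,0],[-0.057,0.44,0.018,-0.006,0,0.013,0],[-0.057,0.495,0.018,-0.006,0,0.013,0],[-0.057,0.535,0.018,-0.006,0,0.013,0]]'
python3 inch.py '[[0,0.012,0.02,0,0,0,0],[0,0.013,0.06,0,0,0,0],[0,0.013,0.1,0,0,0,0],[0,0.013,0.112,0,0,0,0],[0,0.013,0.112,0,0,0,0]]'
python3 - <<'E'
from h import *
p,e=turner_now(); l=(rot(TRAY[1]).T@(p-TRAY[0])); print(l.round(4),e)
plan([turner(at(TRAY,[0,-.02,z]),TRAY[1],.0) for z in (.012,.006,.004)])
E
```

```text
time: 32.33
eef_pos: [0.4446, 0.2274, 0.1823]
tcp_rot: [-0.025, 1.0, 0.001, 0.0]
contact_force: [1.2, 0.1, -2.2]
opening: 0.245
finger_force: 108.5
time: 32.95
eef_pos: [0.444, 0.2378, 0.0694]
tcp_rot: [-0.024, 1.0, 0.001, -0.001]
contact_force: [0.2, 0.4, -1.4]
opening: 0.242
finger_force: 108.4
[-0.0004 -0.0185  0.0186] [0.048 0.001 0.002]
at [0.444  0.2378 0.0694]
[-0.0004, -0.0013, 0.0067] [0.002, -0.001, 0.001] step 0.007
[-0.0004, -0.0013, 0.0127] [0.002, -0.001, 0.001] step 0.006
[-0.0004, -0.0013, 0.0147] [0.002, -0.001, 0.001] step 0.002
```

```bash
python3 inch.py '[[0,0,0.006,0,0,0,0],[0,0,0.012,0,0,0,0],[0,0,0.0135,0,0,0,0],[0,0,0.0135,0,0,0,0]]'
python3 inch.py '[[0,0,0.001,0,0,0,0],[0,0,0.001,0,0,0,0]]'
python3 inch.py '[[0,0,0.001,0,0,0,0],[0,0,0.001,0,0,0,0]]'
python3 - <<'E'
from h import *
p,e=turner_now(); l=(rot(TRAY[1]).T@(p-TRAY[0])); print(l.round(4),e)
E
```

```text
time: 33.45
eef_pos: [0.4438, 0.2372, 0.0561]
tcp_rot: [-0.023, 1.0, 0.001, 0.0]
contact_force: [0.2, 0.1, -1.5]
opening: 0.242
finger_force: 108.4
time: 33.7
eef_pos: [0.4438, 0.2372, 0.055]
tcp_rot: [-0.024, 1.0, 0.001, 0.0]
contact_force: [0.3, 0.5, -1.8]
opening: 0.248
finger_force: 108.4
time: 33.95
eef_pos: [0.4439, 0.2373, 0.054]
tcp_rot: [-0.024, 1.0, 0.001, 0.0]
contact_force: [0.6, -0.4, -1.4]
opening: 0.245
finger_force: 108.4
[-0.0005 -0.0191  0.0033] [ 0.047 -0.     0.003]
```

```bash
python3 inch.py '[[0,0,0.0005,0,0,0,0.1],[0,0,0.0005,0,0,0,0.35],[0,0,0.0005,0,0,0,0.6],[0,0,0.0005,0,0,0,1],[0,0,0.0005,0,0,0,1],[0,0,0.0005,0,0,0,1],[0,0,0.0005,0,0,0,1]]'
python3 inch.py '[[0,0,-0.03,0,0,0,1],[0,0,-0.09,0,0,0,1],[0,0,-0.15,0,0,0,1],[0,0,-0.21,0,0,0,1],[0,0,-0.27,0,0,0,1],[0,0,-0.3,0,0,0,0],[0,0,-0.3,0,0,0,0],[0,0,-0.3,0,0,0,0]]'
python3 - <<'E'
from h import *
t=cams.read_camera("top"); s=cams.read_camera("side")
a=cv2.resize(s["pixels"][80:310,280:400],None,fx=2.6,fy=2.6,interpolation=cv2.INTER_CUBIC); b=cv2.resize(t["pixels"][150:260,180:440],None,fx=1.8,fy=1.8,interpolation=cv2.INTER_CUBIC)
c=np.zeros((598,800,3),np.uint8); c[:a.shape[0],:312]=a; c[:b.shape[0],320:320+b.shape[1]]=b; cv2.imwrite("pics/m10.png",c[:,:,::-1])
im=s["pixels"].astype(int); m=(im[:,:,0]>im[:,:,1]*2)&(im[:,:,0]>40)
for x in blobs(m,40): print(x[0],x[1])
# lid geometry: hinge and free edge in both cameras for candidate angles
for ang in (1.4,1.5,1.6):
  e=[at(BOX,[.095-.19*np.cos(ang),y,.0655+.19*np.sin(ang)]) for y in (.1,-.1)]
  print(ang,proj(t,e).round(1).tolist(),proj(s,e).round(1).tolist())
E
```

```text
time: 34.83
eef_pos: [0.4437, 0.2372, 0.0534]
tcp_rot: [-0.024, 1.0, 0.001, -0.0]
contact_force: [-0.4, -0.3, -0.6]
opening: 1.001
finger_force: 0.0
time: 35.83
eef_pos: [0.4432, 0.2363, 0.3515]
tcp_rot: [-0.024, 1.0, 0.001, -0.001]
contact_force: [0.4, -0.1, 0.3]
opening: 0.381
finger_force: 0.0
[411  80  14  12 120] [417.34166667  85.075     ]
1.4 [[368.2, 189.6], [435.9, 186.5]] [[324.1, 131.4], [325.0, 102.4]]
1.5 [[368.0, 183.1], [435.7, 180.0]] [[319.3, 130.9], [320.5, 101.9]]
1.6 [[367.6, 176.7], [435.3, 173.6]] [[314.3, 130.7], [315.9, 101.7]]
```

View pics/m10.png

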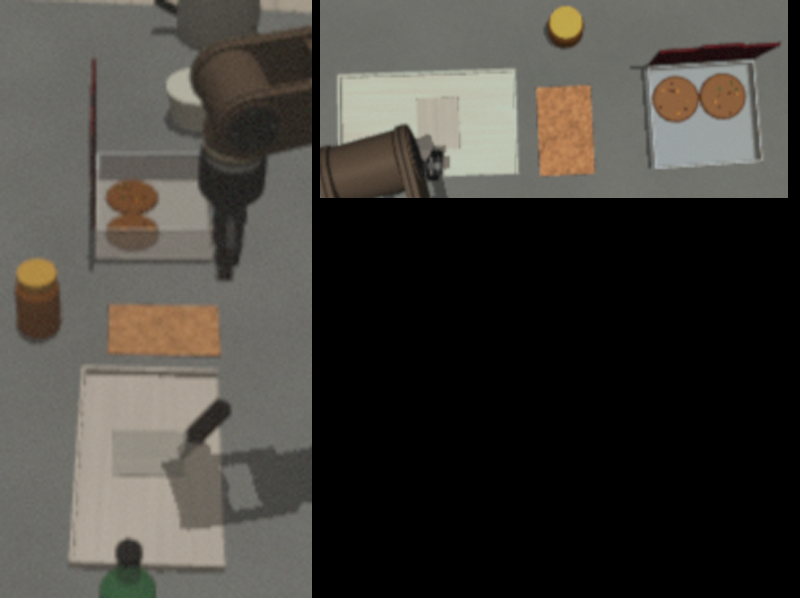

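The turner stands flat on the tray, and the lid edge pixels give an angle of about 1.58 rad. I'll move above and behind the lid with the fingers shut.

Run:
```python
from h import *
M=rot(BOX[1])
plan([(at(BOX,[.155,0,z]),M) for z in (.36,.2305)])
print("rel rows from first contact pose")
c=lambda f:np.array([.095-.165*np.cos(f)+.006*np.sin(f),.0655+.165*np.sin(f)+.006*np.cos(f)])
for f in np.arange(1.6,-.05,-.1): print(round(f,2),"tcp local x,z",(c(f)+[.011,0]).round(4),"delta tool x,z",(-(c(f)-c(1.6))).round(4))
```

```text
at [0.443  0.2363 0.3508]
[-0.2349, -0.4947, -0.011] [0.001, -0.004, -0.013] step 0.548
[-0.2354, -0.4949, 0.1185] [0.001, -0.004, -0.013] step 0.129
rel rows from first contact pose
1.6 tcp local x,z [0.1168 0.2303] delta tool x,z [-0. -0.]
1.5 tcp local x,z [0.1003 0.2305] delta tool x,z [ 0.0165 -0.0003]
1.4 tcp local x,z [0.0839 0.2291] delta tool x,z [0.0329 0.0011]
1.3 tcp local x,z [0.0676 0.2261] delta tool x,z [0.0492 0.0042]
1.2 tcp local x,z [0.0518 0.2215] delta tool x,z [0.065  0.0088]
1.1 tcp local x,z [0.0365 0.2153] delta tool x,z [0.0803 0.015 ]
1.0 tcp local x,z [0.0219 0.2076] delta tool x,z [0.0949 0.0227]
0.9 tcp local x,z [0.0081 0.1985] delta tool x,z [0.1087 0.0318]
0.8 tcp local x,z [-0.0047  0.188 ] delta tool x,z [0.1215 0.0422]
0.7 tcp local x,z [-0.0163  0.1764] delta tool x,z [0.1331 0.0539]
0.6 tcp local x,z [-0.0268  0.1636] delta tool x,z [0.1436 0.0666]
0.5 tcp local x,z [-0.0359  0.1499] delta tool x,z [0.1527 0.0804]
0.4 tcp local x,z [-0.0436  0.1353] delta tool x,z [0.1605 0.095 ]
0.3 tcp local x,z [-0.0499  0.12  ] delta tool x,z [0.1667 0.1103]
0.2 tcp local x,z [-0.0545  0.1042] delta tool x,z [0.1713 0.1261]
0.1 tcp local x,z [-0.0576  0.0879] delta tool x,z [0.1744 0.1423]
-0.0 tcp local x,z [-0.059   0.0715] delta tool x,z [0.1758 0.1588]
```

```bash
python3 inch.py '[[-0.025,-0.05,-0.011,0,-0.004,-0.013,0],[-0.05,-0.105,-0.011,0,-0.004,-0.013,0],[-0.076,-0.16,-0.011,0,-0.004,-0.013,0],[-0.102,-0.215,-0.011,0,-0.004,-0.013,0],[-0.128,-0.27,-0.011,0,-0.004,-0.013,0],[-0.154,-0.325,-0.011,0,-0.004,-0.013,0],[-0.18,-0.38,-0.011,0,-0.004,-0.013,0],[-0.206,-0.434,-0.011,0,-0.004,-0.013,0],[-0.228,-0.48,-0.011,0,-0.004,-0.013,0],[-0.235,-0.495,-0.011,0,-0.004,-0.013,0]]'
python3 inch.py '[[0,0,0.03,0,0,0,0],[0,0,0.07,0,0,0,0],[0,0,0.11,0,0,0,0],[0,0,0.13,0,0,0,0],[0,0,0.13,0,0,0,0]]'
python3 - <<'E'
from h import *
p=get_state()["eef_pos"]; print((rot(BOX[1]).T@(p-BOX[0])).round(4))
M=rot(BOX[1]); plan([(at(BOX,[.1168,0,.2303]),M)])
E
```

```text
time: 37.17
eef_pos: [0.7018, -0.2496, 0.3589]
tcp_rot: [-0.029, 1.0, 0.003, -0.001]
contact_force: [-0.9, 0.8, -0.5]
opening: 0.0
finger_force: 0.0
time: 37.8
eef_pos: [0.7014, -0.2454, 0.2306]
tcp_rot: [-0.03, 1.0, 0.003, -0.0]
contact_force: [-0.4, -0.4, 1.2]
opening: 0.0
finger_force: 0.0
[0.1556 0.0014 0.2306]
at [ 0.7014 -0.2454  0.2306]
[0.0388, -0.0014, 0.0003] [0.005, -0.0, 0.001] step 0.039
```

Now I'll push the lid: first to contact, then along the arc at about 0.8 rad/s.

```bash
python3 inch.py '[[0.012,0,0,0,0,0,0],[0.025,0,0,0,0,0,0],[0.039,0,0,0,0,0,0],[0.055,0,0,0,0,0,0],[0.072,0,0.001,0,0,0,0],[0.088,0,0.004,0,0,0,0],[0.104,0,0.009,0,0,0,0],[0.104,0,0.009,0,0,0,0]]'
python3 - <<'E'
from h import *
p=get_state()["eef_pos"]; print((rot(BOX[1]).T@(p-BOX[0])).round(4))
s=snap("side","s11.png",(270,60,420,210),4)
M=rot(BOX[1]); plan([(at(BOX,x),M) for x in ([.0219,0,.2076],[-.0047,0,.188],[-.0268,0,.1636],[-.0436,0,.1353],[-.0545,0,.1042],[-.059,0,.0715])])
E
```

```text
time: 38.8
eef_pos: [0.5974, -0.253, 0.2244]
tcp_rot: [-0.029, 1.0, 0.001, 0.002]
contact_force: [0.2, -0.7, -0.8]
opening: -0.0
finger_force: 0.0
[5.130e-02 1.000e-04 2.244e-01]
at [ 0.598  -0.2529  0.2245]
[0.0301, -0.0002, 0.0167] [0.002, 0.005, -0.001] step 0.034
[0.0568, -0.0003, 0.0362] [0.002, 0.005, -0.001] step 0.033
[0.079, -0.0004, 0.0605] [0.002, 0.005, -0.001] step 0.033
[0.0959, -0.0004, 0.0887] [0.002, 0.005, -0.001] step 0.033
[0.107, -0.0005, 0.1198] [0.002, 0.005, -0.001] step 0.033
[0.1117, -0.0006, 0.1524] [0.002, 0.005, -0.001] step 0.033
```

View pics/s11.png

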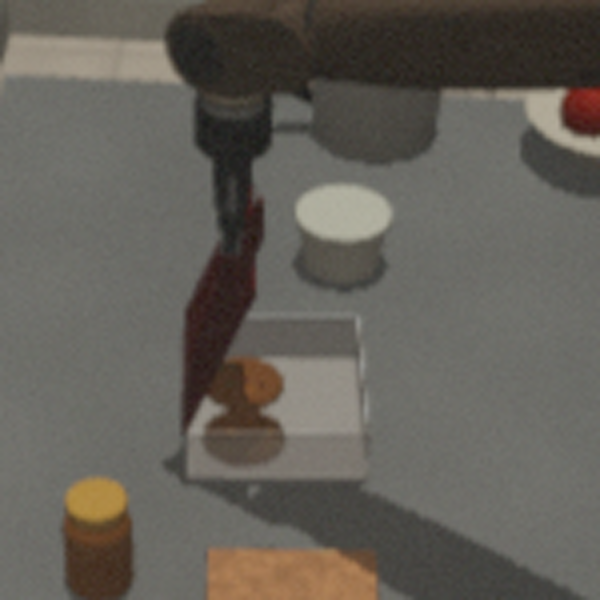

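The fingertips are behind the lid at crop (232,250), and the lid is leaning forward and following. I'll continue the arc down.

```bash
python3 inch.py '[[0.015,0,0.008,0,0,0,0],[0.03,0,0.016,0,0,0,0],[0.044,0,0.026,0,0,0,0],[0.057,0,0.036,0,0,0,0],[0.068,0,0.048,0,0,0,0],[0.079,0,0.06,0,0,0,0],[0.088,0,0.074,0,0,0,0],[0.096,0,0.089,0,0,0,0],[0.102,0,0.104,0,0,0,0],[0.107,0,0.12,0,0,0,0]]'
python3 inch.py '[[0.002,0,0.01,0,0,0,0],[0.003,0,0.02,0,0,0,0],[0.004,0,0.027,0,0,0,0],[0.004,0,0.032,0,0,0,0],[0.004,0,0.033,0,0,0,0],[0.004,0,0.033,0,0,0,0]]'
python3 - <<'E'
from h import *
p=get_state()["eef_pos"]; print((rot(BOX[1]).T@(p-BOX[0])).round(4))
E
```

```text
time: 40.1
eef_pos: [0.4919, -0.2589, 0.1022]
tcp_rot: [-0.03, 1.0, 0.001, 0.002]
contact_force: [-0.1, -0.2, 1.1]
opening: 0.0
finger_force: 0.3
time: 40.85
eef_pos: [0.4885, -0.2591, 0.0715]
tcp_rot: [-0.03, 1.0, 0.001, 0.002]
contact_force: [-2.1, 1.6, 5.6]
opening: 0.005
finger_force: 2.9
[-0.0577  0.0005  0.0715]
```

```bash
python3 inch.py '[[0,0,0.001,0,0,0,0],[0,0,0.002,0,0,0,0],[0,0,0.002,0,0,0,0]]'
python3 inch.py '[[0,0,-0.02,0,0,0,0],[0,0,-0.08,0,0,0,0],[0,0,-0.14,0,0,0,0],[0,0.06,-0.2,0,0,0,0],[0,0.12,-0.2,0,0,0,0],[0,0.18,-0.2,0,0,0,0],[0,0.24,-0.2,0,0,0,0],[0,0.24,-0.2,0,0,0,0],[0,0.24,-0.2,0,0,0,0]]'
python3 - <<'E'
from h import *
t=cams.read_camera("top"); s=cams.read_camera("side")
a=cv2.resize(s["pixels"][80:310,280:400],None,fx=2.6,fy=2.6,interpolation=cv2.INTER_CUBIC); b=cv2.resize(t["pixels"][150:260,180:440],None,fx=1.8,fy=1.8,interpolation=cv2.INTER_CUBIC)
c=np.zeros((598,800,3),np.uint8); c[:a.shape[0],:312]=a; c[:b.shape[0],320:320+b.shape[1]]=b; cv2.imwrite("pics/m12.png",c[:,:,::-1])
im=s["pixels"].astype(int); m=(im[:,:,0]>im[:,:,1]+12)&(im[:,:,0]>im[:,:,2]+12)
E
```

```text
time: 41.22
eef_pos: [0.4886, -0.2592, 0.0714]
tcp_rot: [-0.03, 1.0, 0.002, 0.001]
contact_force: [-6.6, 3.6, 15.2]
opening: -0.001
finger_force: 7.5
time: 42.35
eef_pos: [0.4733, -0.0197, 0.2691]
tcp_rot: [-0.031, 1.0, 0.001, 0.002]
contact_force: [-0.3, -0.3, 0.5]
opening: -0.001
finger_force: 0.0
```

View pics/m12.png

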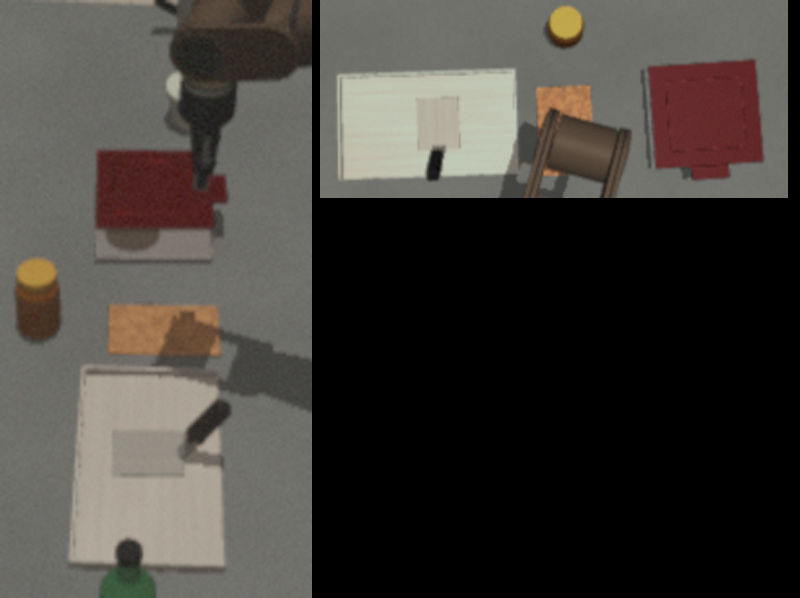

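The lid is flat on the box: the fingertips stopped firmly at z = 71.4 mm, which is the closed lid's top. The turner is flat on the tray and the robot is clear, so I'm handing in.

```bash
python3 -c "
from plant import ctrl, cams, job, get_state
print(job.sign_off())"
```

```text
the job is handed in; nothing more can be done
None
```

I handed the job in at about 42 s: both patties (two were on the tray) are in the box, the turner stands flat on the tray, and the lid is fully closed; no verdict came back.

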